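# Unlock a contact grill and hold its lid open

## Task

Slide the red lock grip of the contact grill all the way outward, away from the lid, to its end stop while the lid is still shut. Then lift the lid by its black front handle and hold it open at 50 degrees from shut, so that someone can wipe the plates. The lid falls shut by itself, so finish while still holding the handle with the lid standing still at that angle; do not let go, and leave the salt shaker and pepper mill alone.

Things in the scene. Friction and masses are not known exactly. Their poses are not given: they have to be found in the camera images.
- grill: contact grill, fixed. Origin on the worktop under the lower plate's middle; x points from front (handle) to hinge, y to the grey lock deck on its left, z up. In mm: black base x -112..122, y -114..114, 55 high; shut steel lid x -106..99, y -112..112, top z 102; deck x -102..112, y 112..240, top z 58, with a fixed black dial, 40 wide, at x 50, y 180, up to z 72. Nothing stands under the handle.
- lock_grip (a point): middle of the red lock grip, z 100 mm: an upright block, 12 mm along grill x, 26 mm along grill y, from z 75 to its top at z 113, on an aluminium bolt between two rails (tops z 75, outer faces 21 mm either side of the grip's middle). At joint 0 it is at grill x -70, y 170. The bolt lies over a tongue of the lid and holds it down; red dot: locked end, green dot: open end.
- lock_slide (a joint): travel of the lock grip (m) along grill +y, outward from the lid. 0 = fully locked, 0.032 = end stop, fully unlocked. Starts between 0 and 0.012. It stays where it is left; sliding it takes about 3 N. The bolt lets go of the lid only in the last 5 mm.
- grill_handle: grip of the handle at the lid's front: a round black sleeve along grill y, 14 mm in diameter, 136 mm long, between two flat steel arms of the lid (138 mm clear between them), 42 mm clear between sleeve and lid front. Origin in the middle of its axis. The sleeve swivels freely about that axis, so a gripper can keep its attitude as the lid swings.
- handle_mid (a point): middle of the handle sleeve's axis: with the lid shut at grill x -155, y 0, z 85; it moves on a circle of radius 260 mm about the hinge axis. With the lid at 50 degrees it is at grill x -51, z 279.
- hinge_mid (a point): middle of the lid's hinge axis, fixed, at grill x +105, y 0, z 70; the axis runs along grill y.
- grill_lid (a joint): lid angle (rad): 0 = shut, grows as the handle rises; 50 degrees = 0.873; stop at 1.45. The lid (about 0.6 kg with its handle, 2 to 4 N at the handle) falls shut from every angle when let go.
- salt_shaker: grey-topped salt shaker, 44 mm wide, 90 mm high, left of the lock deck, loose; leave alone. Origin under its centre.
- pepper_mill: wooden pepper mill, 58 mm wide, 170 mm high, left of the lock deck, farther back, loose; leave alone. Origin under its centre.

How it is judged:
By the outcome, as a careful person would: the job done as asked, in the order asked, and still so for the second after the job is handed in, while the arm keeps its last pose, push and grip.
It also fails if it takes over 48 s, if anything falls off the work surface, if the arm or the gripper's body presses on something with over 40 N, if the wrist force passes 120 N, or if a joint passes its speed limit or range.

## Robot

A 6-joint arm with a two-finger parallel gripper is mounted at the origin on a cart in front of the work surface, level with it; the furniture and walls round the work are solid. World frame = base frame: x ahead of the robot, y to its left, z up, the work surface at z = 0. Lengths are in mm, angles in rad, forces in N, time in s.
With the tool pointing down it reaches from about 350 to 975 mm from the base axis. Payload 7.1 kg.
Tool frame: the origin (TCP) lies on the front face of the gripper's body, between the roots of the fingers; the fingertips stand 80 mm ahead of it and the grasp point (between the pads) lies 61 mm ahead of it (env.tips_ahead is the distance from the TCP to the fingertips, in mm); z points along the fingers, y is the line along which they close (so a half turn about z gives the same grasp; the last joint's range is limited). The gripper opens to 88 mm and grips with 3 to 60 N. Pads are 20 mm wide; open, the fingers measure 115 mm over their backs; the gripper's body (75 mm by 178 mm) begins 61 mm behind the grasp point.
Start: joints at [1.1, 0.423, 1.63, -0, 1.089, -0.019], TCP at [272.834, 562.288, 302.675] pointing down, gripper open.
Joint ranges: [-3, 3], [-0.9, 2.11], [0.09, 2.58], [-1.31, 4.45], [0.11, 2.69], [-2.54, 2.54]. Speed limits (rad/s): [2.39, 2.39, 3.01, 3.14, 3.14, 3.14].

## Interface

Orientations are given as a unit quaternion [x, y, z, w].
In Python, from station import env, set_gripper, viewer, workorder gives the robot as it stands. Calls block until the motion is done:
- env.reach(position, orientation): joint-space move of the TCP to a pose.
- env.move_l(position, rot=None, rate=150, f_stop=None): straight line of the TCP; rot=None keeps the orientation; rate is the mean speed in mm/s. With f_stop (N) it stops when the force on the tool has changed by that much, and returns True; else False.
- env.move_joints(angles): joint-space move.
- set_gripper(opening): finger opening in mm; the grip force is fixed at half the most; returns when the fingers have stopped.
- env.hold(seconds).
- env.ik(position, orientation): joint angles nearest the present ones, or None.
- env.read_state(): the state.
- viewer.camera(name): name is "scene" or "top" or "wrist"; returns the picture (400x640x3 uint8, blue, green, red); there is no depth.
- viewer.camera_params(name): a dict with "fx", "fy", "cx", "cy" (pixels), "pose" (4x4, takes a point from camera to world coordinates); the wrist camera has in their place "tool_from_camera" (4x4, takes a point from camera to tool coordinates, whose origin is the TCP and whose axes are the flange's). Camera axes: x right, y up, looking along -z (the intrinsics and any distortion apply to the point x, -y, -z); pixel columns grow to the right and rows downward; lengths in mm; the calibration is good to about 2 mm. The wrist camera is an equidistant fisheye: a pixel r from the principal point sees the ray r / f radians off the axis. A picture is of the moment at which its call begins: read the wrist's pose just before it. camera_params takes no time and is no camera call.
A pose or a line that the arm cannot do raises env.IKError and nothing moves.
- workorder.sign_off(): hands the job in; it is judged then, once.
The state is a dict: "time_s": time; "qpos": joint angles; "dq": joint speeds; "tau": joint torques, N m; "tool_pos": TCP position; "orientation": TCP orientation; "force": force on the tool from outside, world axes, zero at the start; "wrist_torque": the same for the moment, N m; "width": finger opening in mm; "grip_force": force on a finger pad.
Only numpy, scipy, OpenCV 4.12 (cv2) and the standard library are available. Lean on these libraries where they do the work, as an engineer would, in place of code of your own. Each camera call takes 0.05 s, during which the arm holds its last target. There are 200 camera calls.

## Working session

There is one attempt and no reset: what is moved stays moved. The work goes in short steps, each a Python script; the robot and the scene stay as the last script left them, time stands still between calls to the robot, and variables do not carry over. Pictures are saved under pics/ and viewed, at most 10 in all, crops included, and the job is handed in when it is done.

```bash
ls; mkdir -p pics; python3 - <<'E'
from station import env, viewer
import cv2,numpy as np
np.set_printoptions(precision=4,suppress=True)
for n in("scene","top"):
    cv2.imwrite(f"pics/{n}0.png",viewer.camera(n)); print(n,viewer.camera_params(n))
print(viewer.camera_params("wrist")); print(env.read_state())
E
```

```text
pics
scene {'fx': 474.18775674047527, 'fy': 474.18775674047527, 'cx': 315.23247181289395, 'cy': 199.40051305466966, 'pose': array([[   0.7315,    0.4559,   -0.5069,   91.7831],
       [  -0.6817,    0.4983,   -0.5356, -356.8944],
       [   0.0084,    0.7375,    0.6753,  777.0734],
       [   0.    ,    0.    ,    0.    ,    1.    ]])}
top {'fx': 503.99290139968963, 'fy': 503.99290139968963, 'cx': 320.62949852209863, 'cy': 196.5164927352006, 'pose': array([[  -0.0197,    0.9948,   -0.0994,  477.8223],
       [  -0.9998,   -0.0192,    0.0063,  232.5339],
       [   0.0043,    0.0995,    0.995 , 1314.874 ],
       [   0.    ,    0.    ,    0.    ,    1.    ]])}
{'fx': 309.70691628693146, 'fy': 309.70691628693146, 'cx': 322.25122320103674, 'cy': 199.41599825343943, 'tool_from_camera': array([[ -0.0007,   0.9609,   0.2769,  75.5777],
       [  1.    ,   0.0008,  -0.0001,   0.3469],
       [ -0.0003,   0.2769,  -0.9609, -80.8414],
       [  0.    ,   0.    ,   0.    ,   1.    ]])}
{'time_s': 0.1, 'qpos': array([ 1.1   ,  0.4238,  1.6306, -0.    ,  1.0886, -0.019 ]), 'dq': array([-0.0011, -0.0013, -0.0028, -0.0003,  0.0012, -0.0007]), 'tau': array([ -0.001 , -54.5611, -27.4323,   0.0644,   0.0189,  -0.0001]), 'tool_pos': array([272.68  , 561.9574, 301.9968]), 'orientation': array([ 0.224 ,  0.9746, -0.0007, -0.0002]), 'force': array([-0.4535,  0.035 ,  0.3145]), 'wrist_torque': array([ 0.0168,  0.0572, -0.0586]), 'grip_force': 0.0, 'width': 88.0137471576571}
```

View pics/scene0.png

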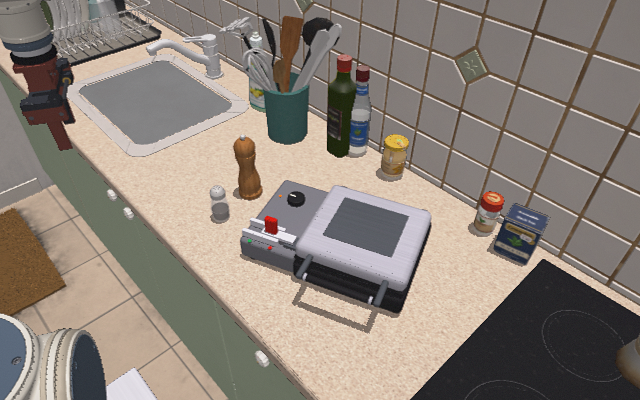

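View pics/top0.png

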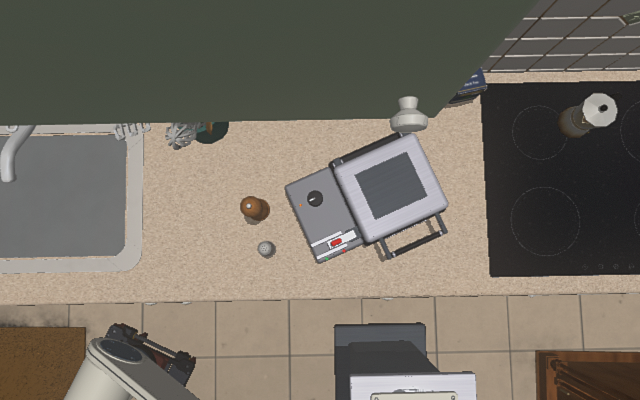

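The scene view shows the grill with the red grip near (271,226) and the handle running (300,300)-(370,325). The top view shows the grip at (336,242), the dial at (315,198), the handle from (389,256) to (440,232), the shaker at (265,249) and the mill at (254,208).

```bash
python3 - <<'E'
import cv2,numpy as np
a=cv2.imread("pics/top0.png")[170:270,280:455]; b=cv2.imread("pics/scene0.png")[170:340,235:435]
a=cv2.resize(a,None,fx=4,fy=4,interpolation=cv2.INTER_CUBIC);cv2.imwrite("pics/topc.png",a)
b=cv2.resize(b,None,fx=3.5,fy=3.5,interpolation=cv2.INTER_CUBIC);cv2.imwrite("pics/scenec.png",b)
for n in("top0","scene0"):
    h=cv2.cvtColor(cv2.imread(f"pics/{n}.png"),cv2.COLOR_BGR2HSV)
    for nm,m in(("red",((h[...,0]<8)|(h[...,0]>172))&(h[...,1]>150)&(h[...,2]>80)),("green",(abs(h[...,0].astype(int)-65)<22)&(h[...,1]>110))):
        k,_,s,c=cv2.connectedComponentsWithStats(m.astype(np.uint8))
        print(n,nm,[(s[i].tolist(),c[i].round(1).tolist()) for i in range(1,k) if s[i,4]>2 and 200<c[i][0]<480 and 150<c[i][1]<300])
E
```

```text
top0 red [([331, 239, 10, 7, 40], [335.8, 241.8]), ([343, 250, 2, 2, 4], [343.5, 250.5])]
top0 green [([325, 257, 3, 3, 6], [326.2, 258.2])]
scene0 red [([265, 216, 12, 18, 186], [270.6, 224.4]), ([268, 246, 4, 4, 11], [269.5, 247.4])]
scene0 green [([248, 239, 4, 4, 11], [249.2, 240.2])]
```

View pics/topc.png

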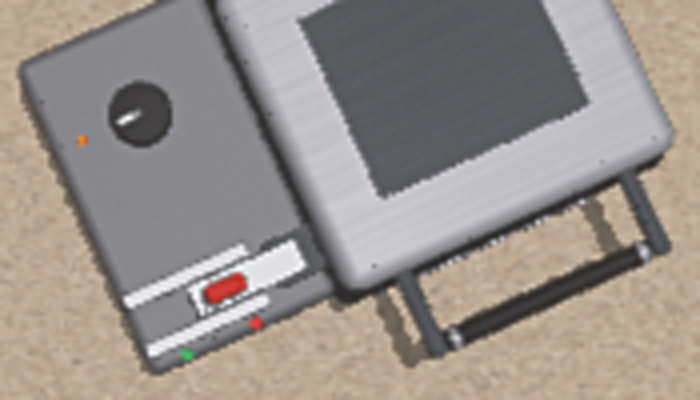

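View pics/scenec.png

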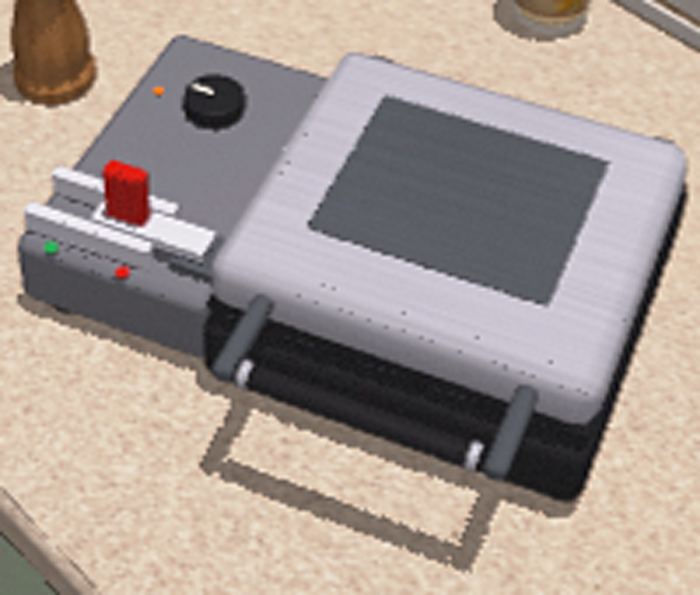

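The crops show the sleeve with ferrule ends at top crop (447,342) and (650,249), the dial at (140,114), and the grip about mid-slot. In the scene crop the ferrules are at (243,372) and (475,455), and the dial at (214,95).

```bash
cat > h.py <<'E'
from station import env, viewer, set_gripper, workorder
import cv2,numpy as np
from scipy.optimize import least_squares
np.set_printoptions(precision=2,suppress=True)
def ray(n,uv):
    p=viewer.camera_params(n);T=p["pose"]
    d=T[:3,:3]@np.array([(uv[0]-p["cx"])/p["fx"],-(uv[1]-p["cy"])/p["fy"],-1]);return T[:3,3],d/np.linalg.norm(d)
def onz(n,uv,z):
    o,d=ray(n,uv);return o+d*(z-o[2])/d[2]
def tri(a,b):
    (o,d),(p,e)=ray("top",a),ray("scene",b)
    s=np.linalg.lstsq(np.c_[d,-e],p-o,rcond=None)[0];x,y=o+s[0]*d,p+s[1]*e
    return (x+y)/2,np.linalg.norm(x-y)
E
python3 - <<'E'
from h import *
t=lambda u,v:((u+.5)/4-.5+280,(v+.5)/4-.5+170)
s=lambda u,v:((u+.5)/3.5-.5+235,(v+.5)/3.5-.5+170)
L=[("hl ferrule",t(455,338),s(243,372),85),("hr ferrule",t(642,252),s(475,455),85),("dial",t(140,114),s(214,93),72),
("reddot",(343.5,250.5),(269.5,247.4),58),("greendot",(326.2,258.2),(249.2,240.2),58)]
P={}
for n,a,b,z in L:
    P[n]=onz("top",a,z)
    print(n,P[n],onz("scene",b,z),*tri(a,b))
g=onz("top",(335.8,241.8),110);print("grip top",g, "scene body ctr", onz("scene",(270.6,224.4),96), "salt",onz("top",(265,249),85),"mill",onz("top",(254,208),150))
h=(P["hl ferrule"]+P["hr ferrule"])/2; d=P["hl ferrule"]-P["hr ferrule"];print("ferrule dist",np.linalg.norm(d),"yaw from handle",np.degrees(np.arctan2(-d[0],d[1])))
h2=(onz("scene",s(243,372),85)+onz("scene",s(475,455),85))/2
def res(v,hm,dl):
    x,y,a,=v;R=np.array([[np.cos(a),-np.sin(a)],[np.sin(a),np.cos(a)]])
    return np.r_[R@[-155,0]+[x,y]-hm[:2],R@[50,180]+[x,y]-dl[:2]]
for hm,dl in((h,P["dial"]),(h2,onz("scene",s(214,93),72)),((h+h2)/2,(P["dial"]+onz("scene",s(214,93),72))/2)):
    r=least_squares(res,[600,100,-.4],args=(hm,dl));x,y,a=r.x
    R=np.array([[np.cos(a),-np.sin(a)],[np.sin(a),np.cos(a)]])
    print(r.x,np.degrees(a),r.fun, "grip in grill:",R.T@(g[:2]-[x,y]),R.T@(onz("scene",(270.6,224.4),96)[:2]-[x,y]))
E
```

```text
hl ferrule [456.88  51.11  85.  ] [454.26  53.6   85.  ] [455.45  52.26  85.61] 3.570101659147546
hr ferrule [506.67 -64.67  85.  ] [504.91 -64.27  85.  ] [506.1  -64.35  84.12] 1.5705555661195634
dial [598.31 239.67  72.  ] [596.37 239.09  72.  ] [597.96 240.04  70.5 ] 1.2089918483033024
reddot [467.8  170.57  58.  ] [465.54 170.78  58.  ] [466.96 171.07  56.87] 1.9863311546987925
greendot [449.69 213.87  58.  ] [447.31 214.22  58.  ] [448.74 214.44  56.96] 2.1976913555972746
grip top [489.17 190.97 110.  ] scene body ctr [486.19 189.43  96.  ] salt [475.39 362.26  85.  ] mill [570.48 380.04 150.  ]
ferrule dist 126.03063025260354 yaw from handle 23.27031602809318
[623.97  54.71   0.41] 23.408427855825533 [-0.04 -0.09  0.04  0.09] grip in grill: [-69.57 178.61] [-72.92 178.37]
[621.66  54.8    0.4 ] 23.176901642444232 [-0.41 -0.86  0.41  0.86] grip in grill: [-68.21 177.33] [-71.56 177.08]
[622.82  54.76   0.41] 23.293031667100887 [-0.23 -0.48  0.23  0.48] grip in grill: [-68.89 177.97] [-72.24 177.72]
```

The measurements agree: the grill origin is at (622.8, 54.8), yaw is 23.3°, handle and dial are consistent to within 1 mm, and the slide is at about 8 mm. A straight-down gripper closing along grill x suits both jobs, so I'll do the lock first.

```bash
cat >> h.py <<'E'
from scipy.spatial.transform import Rotation
O=np.array([622.8,54.8,0]);A=np.radians(23.3);RG=Rotation.from_euler("z",A)
W=lambda x,y,z:O+RG.apply([x,y,z])
G=lambda p:RG.inv().apply(np.asarray(p)-O)
gx,gy=RG.apply([1,0,0]),RG.apply([0,1,0])
def quat():
    best=None
    for s in(1,-1):
        M=np.c_[s*gy,s*gx,[0,0,-1]];q=Rotation.from_matrix(M).as_quat()
        js=[env.ik(W(*p),q) for p in((-70,178,260),(-70,205,162),(-155,0,146),(-51,0,340))]
        if all(j is not None for j in js):
            c=max(abs(j[5]) for j in js)
            if best is None or c<best[0]:best=(c,q,js)
    return best[1]
def st(m=""):
    s=env.read_state();print(m,"t",round(s["time_s"],2),"grill tcp",G(s["tool_pos"]),"F",RG.inv().apply(s["force"]),"w",round(s["width"],1),"g",round(s["grip_force"],1));return s
E
python3 - <<'E'
from h import *
q=quat();np.save("q.npy",q);print(q,env.ik(W(-70,178,260),q))
env.reach(W(-70,178,260),q); set_gripper(44)
print(env.move_l(W(-70,178,163),rate=80,f_stop=8)); st("down")
set_gripper(0); st("closed")
print(env.move_l(W(-70,178+32,163),rate=40,f_stop=15)); st("slid")
cv2.imwrite("pics/s1.png",viewer.camera("scene"))
E
```

```text
[0.55 0.84 0.   0.  ] [ 0.35  0.33  1.89 -0.    0.92 -0.06]
False
down t 3.88 grill tcp [-69.69 177.97 163.47] F [-0.19  0.36 -0.37] w 44.1 g 0.0
closed t 4.47 grill tcp [-69.58 177.98 163.12] F [ 2.45  0.39 -1.4 ] w 11.8 g 30.0
True
slid t 5.11 grill tcp [-69.5  203.23 163.1 ] F [ 0.54 -4.25  4.04] w 12.0 g 30.0
```

```bash
python3 - <<'E'
from h import *
print(env.move_l(W(-70,209,163),rate=15,f_stop=22)); st("push2")
set_gripper(44); st("open"); env.move_l(W(-70,203,260),rate=150); env.hold(.1)
for n in("scene","top"): cv2.imwrite(f"pics/{n}2.png",viewer.camera(n))
a=cv2.imread("pics/top2.png");b=cv2.imread("pics/scene2.png")
for n,im in(("top",a),("scene",b)):
    h=cv2.cvtColor(im,cv2.COLOR_BGR2HSV);m=((h[...,0]<8)|(h[...,0]>172))&(h[...,1]>150)&(h[...,2]>80)
    k,_,s,c=cv2.connectedComponentsWithStats(m.astype(np.uint8))
    for i in range(1,k):
        if s[i,4]>2 and 220<c[i][0]<360 and 190<c[i][1]<270: print(n,s[i],c[i],G(onz(n,c[i],110 if n=="top" else 96)))
cv2.imwrite("pics/c2.png",cv2.resize(b[170:340,200:435],None,fx=3,fy=3))
E
```

```text
True
push2 t 5.47 grill tcp [-69.6  203.62 163.1 ] F [ 0.27 -6.11  3.75] w 11.9 g 30.0
open t 6.16 grill tcp [-69.15 203.33 163.  ] F [ 0.32 -0.86  0.07] w 43.8 g 0.0
scene [254 213  13  18 192] [260.14 221.12] [-72.64 201.29  96.  ]
scene [268 246   4   4  11] [269.45 247.36] [-127.68  151.05   96.  ]
```

View pics/c2.png

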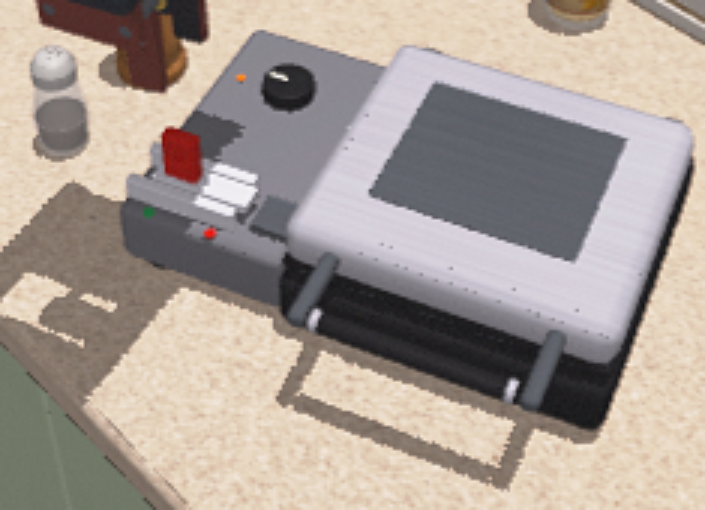

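The grip went from y 178 to about 202, level with the green dot, and two pushes were blocked there, so it is at the end stop. The tongue is uncovered. Next is the handle.

```bash
python3 - <<'E'
from h import *
q=np.load("q.npy")
env.reach(W(-155,0,230),q); set_gripper(38)
print(env.move_l(W(-155,0,146),rate=80,f_stop=8)); st("down")
set_gripper(0); s=st("closed")
th0=np.arctan2(15,260)
R=np.hypot(15,260)
def arc(deg): a=th0+np.radians(deg); return W(105-R*np.cos(a),0,70+R*np.sin(a)+61)
for d in(2,5):
    print(env.move_l(arc(d),rate=40,f_stop=25)); st(d)
cv2.imwrite("pics/s3.png",cv2.resize(viewer.camera("scene")[150:350,200:460],None,fx=3,fy=3))
E
```

```text
False
down t 9.59 grill tcp [-154.73   -0.14  146.39] F [-0.96  1.76  0.44] w 37.8 g 0.0
closed t 10.11 grill tcp [-154.84   -0.06  146.2 ] F [-0.16  0.26  2.21] w 13.3 g 30.0
False
2 t 10.48 grill tcp [-154.23   -0.04  155.26] F [ 1.02 -1.37 -3.01] w 13.5 g 30.0
False
5 t 10.97 grill tcp [-152.6    -0.    168.87] F [ 1.03 -1.02 -4.37] w 13.1 g 30.0
```

View pics/s3.png

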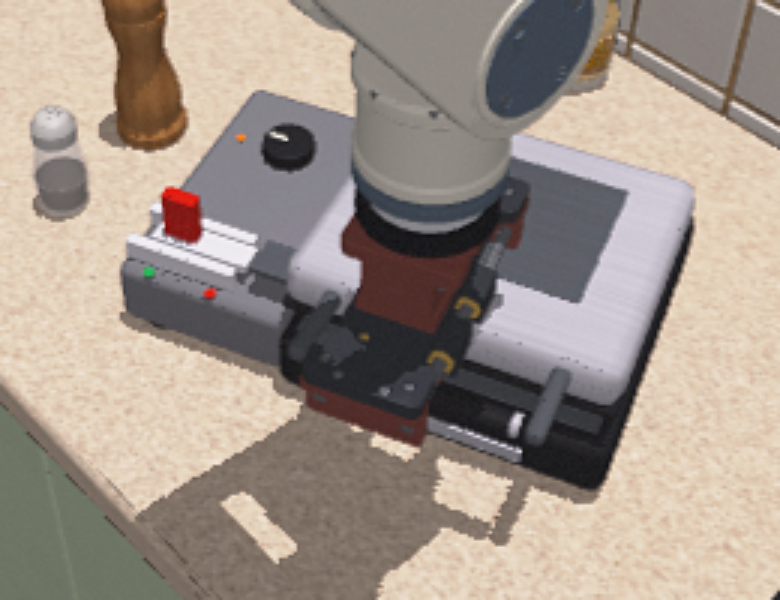

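The gripper holds the sleeve and the lid is lifting at about 4 N, so I'll continue along the arc.

```bash
python3 - <<'E'
from h import *
th0=np.arctan2(15,260);R=np.hypot(15,260)
def arc(deg): a=th0+np.radians(deg); return W(105-R*np.cos(a),0,70+R*np.sin(a)+61)
for d in range(10,51,5):
    if env.move_l(arc(d),rate=60,f_stop=25): print("STOP",d);st();break
    if d%10==0: st(d)
env.hold(.5); s=st("end")
p=G(s["tool_pos"])-[0,0,61]; print("angle",np.degrees(np.arctan2(p[2]-70,105-p[0])-th0),"r",np.hypot(p[2]-70,105-p[0]))
a,b=viewer.camera("scene"),viewer.camera("top")
cv2.imwrite("pics/scene4.png",a);cv2.imwrite("pics/top4.png",b)
cv2.imwrite("pics/s4.png",cv2.resize(a[100:350,200:480],None,fx=2.4,fy=2.4)); cv2.imwrite("pics/t4.png",cv2.resize(b[130:270,280:460],None,fx=4,fy=4))
E
```

```text
10 t 11.55 grill tcp [-148.36    0.    191.26] F [ 1.14 -2.34 -4.15] w 13.1 g 30.0
20 t 12.6 grill tcp [-134.12    0.01  234.26] F [ 0.8  -2.93 -3.32] w 13.2 g 30.0
30 t 13.65 grill tcp [-112.8    -0.03  273.89] F [-0.53 -3.82 -2.87] w 13.5 g 30.0
40 t 14.7 grill tcp [-84.97  -0.08 309.22] F [-1.91 -5.28 -2.04] w 13.3 g 30.0
50 t 15.75 grill tcp [-51.31  -0.13 339.38] F [-4.55 -5.42  0.96] w 13.4 g 30.0
end t 16.25 grill tcp [-51.52  -0.16 339.22] F [-3.31 -5.35  1.07] w 13.2 g 30.0
angle 49.76637885414236 r 260.48692634613985
```

View pics/s4.png

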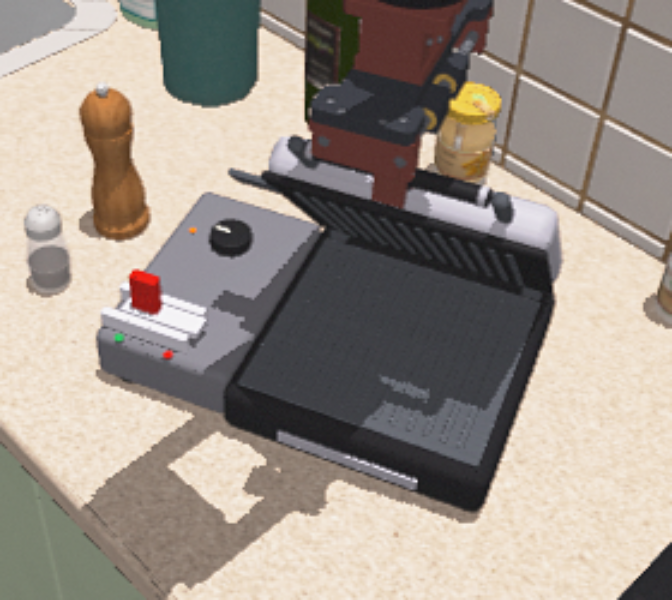

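View pics/t4.png

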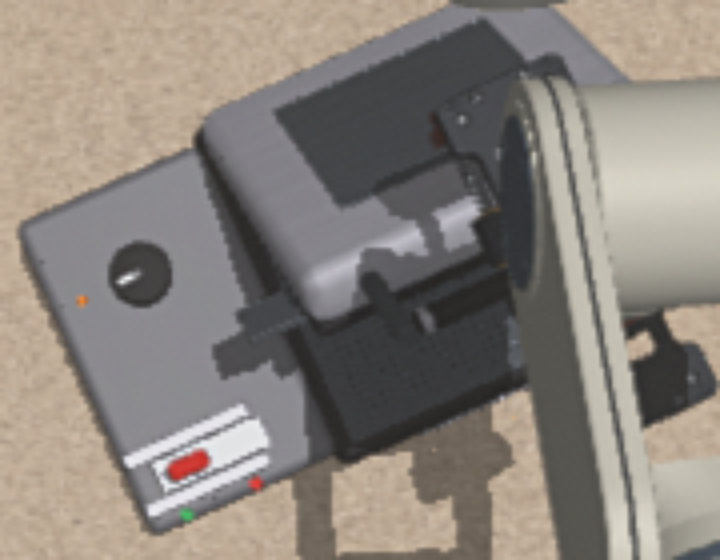

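The lid stands open with the gripper on the sleeve, and the grip, shaker and mill are untouched. The right ferrule is at scene crop (485,193) and the left one at top crop (428,318), so I can check the lid angle from them, independently of the arm.

```bash
python3 - <<'E'
from h import *
th0=np.degrees(np.arctan2(15,260))
def chk(n,uv,y):
    o,d=ray(n,uv);o=G(o);d=RG.inv().apply(d);p=o+d*(y-o[1])/d[1]
    # intersect with the handle circle's nearest: report angle of point
    # and ray vs circle at the known radius, ignoring y
    t=np.linspace(500,1500,4001);P=o+t[:,None]*d;r=np.hypot(P[:,0]-105,P[:,2]-70)
    k=np.where(np.diff(np.sign(r-260.43)))[0]
    an=lambda p:np.degrees(np.arctan2(p[2]-70,105-p[0]))-th0
    print(n,p,"ang",an(p),"circle:",[(P[i],an(P[i])) for i in k])
s=lambda u,v:((u+.5)/3.5-.5+235,(v+.5)/3.5-.5+170)
t=lambda u,v:((u+.5)/4-.5+280,(v+.5)/4-.5+170)
print("shut");chk("scene",s(475,455),-63);chk("top",t(455,338),63)
print("open");chk("scene",((485.5)/2.4-.5+200,193.5/2.4-.5+100),-63);chk("top",(428.5/4-.5+280,318.5/4-.5+130),63)
E
```

```text
shut
scene [-156.66  -63.     86.79] ang 0.3705805246858005 circle: [(array([-155.07,  -62.66,   84.58]), np.float64(-0.09335233570654689)), (array([  34.78,  -22.27, -180.76]), np.float64(-77.65719118742751))]
top [-153.42   63.     90.92] ang 1.3273822040026335 circle: [(array([-151.72,   65.94,  113.79]), np.float64(6.379096141441655)), (array([-155.36,   59.61,   64.58]), np.float64(-4.493480403651172))]
open
scene [-49.27 -63.   278.16] ang 50.15582056924244 circle: [(array([-50.49, -63.21, 279.17]), np.float64(50.07271171382598)), (array([339.06,   4.86, -44.06]), np.float64(-157.32261620475026))]
top [-50.55  63.   294.79] ang 52.01602641225823 circle: [(array([-50.36,  60.6 , 279.23]), np.float64(50.10319025622418)), (array([ -45.28,   -4.55, -142.48]), np.float64(-58.03272415406269))]
```

Both cameras read 50.1° and the kinematics read 49.8°, so the lid is at the target.

```bash
python3 - <<'E'
from h import *
env.hold(.3); st("final"); print(workorder.sign_off())
E
```

```text
final t 16.65 grill tcp [-51.53  -0.15 339.21] F [-3.76 -5.57  1.37] w 13.6 g 30.0
the job is handed in; nothing more can be done
None
```

The lock grip is at its outer end stop and the lid is held still by its handle at about 50° (cameras 50.1°, arm 49.8°); the shaker and mill were not touched, and the job was handed in at about 17 s.

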